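Load the fixture plate and slide the inspection shuttle home

ROBOT

A 6-joint arm with a two-finger parallel gripper is mounted at the origin on the work surface. World frame = base frame: x ahead of the robot, y to its left, z up, the work surface at z = 0. Lengths are in m, angles in rad, forces in N, time in s.
With the tool pointing down it reaches from about 0.25 to 0.775 m from the base axis. Payload 4 kg.
Tool frame: the origin (TCP) lies between the finger pads; the fingertips stand 14 mm ahead of it and the grasp point (between the pads) lies 5 mm behind it (tip_reach is the distance from the TCP to the fingertips, in m); z points along the fingers, y is the line along which they close (so a half turn about z gives the same grasp; the last joint's range is limited). The gripper opens to 94 mm and grips with 3 to 60 N. Pads are 16 mm wide; open, the fingers measure 119 mm over their backs; the gripper's body (75 mm by 177 mm) begins 78 mm behind the grasp point.
Start: joints at [1.021, 0.087, 1.371, -0, 1.684, -0.103], TCP at [0.238, 0.496, 0.22] pointing down, gripper open.
Joint ranges: [-3.1, 3.1], [-0.76, 2.03], [0.27, 2.55], [-1.08, 4.22], [0.17, 2.65], [-2.57, 2.57]. Speed limits (rad/s): [2.79, 2.79, 3.14, 3.14, 3.14, 3.14].

INTERFACE

Orientations are given as [roll, pitch, yaw] about the fixed x, y, z axes, in that order (R = Rz(yaw) Ry(pitch) Rx(roll)).
In Python, from bench import * gives the robot as it stands. The module is installed in compiled form; this text tells all that it offers.
- The arm moves only by the tool servo_tool, never from a script. Its argument "targets" is a list of rows, each a list of 4 numbers: the shift along the tool's x, y, z in cm, then the turn about the tool's z in degrees. A call has 1 to 8 rows; each row is the pose to reach, as a shift and turn from the pose commanded when the call began, along the tool's axes at that moment; what a row does not reach only later rows make up. A row lasts 1/8 s, in which the tool goes at most 62.5 mm and 10.7 degrees, less where a joint would pass 70% of its speed; a pose out of reach is approached as far as the arm can. A call with a gripper value outside its range is refused whole. "claw" is the closure in counts, from 0 (fully open) to 255 (shut), set as the call begins (left out, the last holds). The fingers move at their own pace and stop on an object; the grip force is fixed at half the most. Time passes only in rows, so rows that repeat a pose let the fingers close. It gives the time, the measured TCP pose, the force, the opening and the grip force at its end, in the units of the state.
- get_obs(): the state, without advancing time (a new reading comes with each control period).
- snapshot(name): name is "side" or "top" or "wrist"; returns the picture (400x640x3 uint8, blue, green, red); there is no depth.
- camera_model(name): a dict with "camera_matrix" (3x3 intrinsics, pixels), "camera_from_world" (4x4, takes a point from world to camera coordinates). Camera axes: x right, y up, looking along -z (the intrinsics and any distortion apply to the point x, -y, -z); pixel columns grow to the right and rows downward; lengths in m; the calibration is good to about 2 mm. A picture is of the moment at which its call begins: read the wrist's pose just before it. camera_model takes no time and is no camera call; for the wrist camera it gives the pose at the moment of the call.
- close_job(): hands the job in; it is judged then, once.
The state is a dict: "time": time; "joint_positions": joint angles; "qvel": joint speeds; "joint_torque": joint torques, N m; "tool_pos": TCP position; "ee_rot": TCP orientation; "wrist_force": force on the tool from outside, world axes, zero at the start; "wrist_torque": the same for the moment, N m; "width": finger opening in m; "finger_force": force on a finger pad.
Only numpy, scipy, OpenCV 4.12 (cv2) and the standard library are available. Lean on these libraries where they do the work, as an engineer would, in place of code of your own. Each camera call takes 0.05 s, during which the arm holds its last target. There are 200 camera calls.

TASK

Set the fixture plate down flat on the blue shuttle with both shuttle dowels in its two holes, either way round, while the shuttle still stands clear of the hood. Then slide the loaded shuttle in under the hood until it has pushed the hidden stop pad right back and comes to a dead stop, and let go of everything. Push gently, because the shuttle jams if pushed off-centre: never press on it with more than 40 N; and leave the scale, oil bottle, screwdriver and bushing alone.

Things in the scene. Friction and masses are not known exactly. Their poses are not given: they have to be found in the camera images.
- bed: Fixed grey slideway, 560 (x) by 180 (y); origin at the centre of its underside; +x = the way home. Channel floor 12 mm up; steel ways along x, inner faces y = +-65.5, tops 38 up. White hood over x = 70 to 276: posts at y = +-80, roof underside 112 up, top 122, lens tube and camera at x = 180 up to 172. Closed at its +x end, open at x = -280.
- shuttle: Loose blue shuttle, about 0.7 kg, greased underside (friction 0.25). Origin: centre of its underside; +x points home, within 3 deg of the bed's. Deck 220 (x) by 84, top 32 up. Guided only by two copper shoes, 60 long, at x = -80 (faces y = +-64.5, 1 mm play each side, dry friction 1.0): a push more than 20 mm off centre cocks it, more than 30 jams it. Starts at bed x = -160 to -100.
- push_bar (a point): Centre of the outer (-x) face of the shuttle's polished aluminium push bar (yellow stripe): shuttle x = -110, y = 0, 47 above its origin. Bar 10 thick (x), 140 long (y), from 32 to 62 above the shuttle's origin; below it the deck's end, 84 wide, is flush with it down to the underside. x axis points home. At home it is still 60 mm or more outside the hood.
- nest (a point): Point on the deck's top midway between the two upright steel dowels (shuttle x = 45, y = 0; 32 above the shuttle's origin, 44 above the bench). Dowels at x = +-38 from it, diameter 10, 22 high, the top 5 tapered. x axis along the line of the dowels.
- plate: Loose aluminium fixture plate, about 0.4 kg, 110 (x) by 90 (y) by 12 thick, flat on the bench. Origin: centre of its underside. Through holes at x = +-38, y = 0, diameter 11.6. Orange grip block in the middle, 36 (x) by 24 (y), from 12 to 52 up; two turned parts at x = 44, y = +-32, diameter 18, up to 34. Seated, its origin is at nest, x axes parallel (either way round).
- stop_pad (a joint): Travel (m) of the brass stop pad in the channel under the hood, on the centre line, met by the shuttle's front: 0 = not pushed (start), 0.006 = right back, a dead stop; home counts from 0.0045. Resists with 5 N of friction, stays where left. Its place is new each time, out of sight and not reported: at the dead stop the shuttle's origin is at bed x = 60 to 100 mm. Find it by touch.
- scale: White bench scale with a steel pan, 150 by 120 by 47 high, loose; a bystander. Origin: centre of its underside.
- oil: Yellow oil bottle with a red cap, diameter 44, 100 high, loose; a bystander. Origin: centre of its underside.
- driver: Screwdriver with a red handle, 170 long, lying on the bench; a bystander. Its x axis runs from the handle to the tip.
- bushing: Brass bushing, outside diameter 44, 30 high, standing on the bench; a bystander. Origin: centre of its underside.
Not all that is in view belongs to the job. Leave any green or turquoise look-alike of the plate alone.

How it is judged:
By the outcome, as a careful person would: the job done as asked, in the order asked, and still so for the second after the job is handed in, with the robot touching nothing.
It also fails if it takes over 72 s, if anything falls off the work surface, if the arm or the gripper's body presses on something with over 40 N, if the wrist force passes 120 N, or if a joint passes its speed limit or range.

## Working session

There is one attempt and no reset: what is moved stays moved. The work goes in short steps, Python scripts to look and compute and a tool call to move; the robot and the scene stay as the last step left them, time stands still between calls to the robot, and variables do not carry over. Pictures are saved under pics/ and viewed, at most 10 in all, crops included, and the job is handed in when it is done.

Besides the shell and the picture viewer there is one more tool, called after "Call:" as a command line: name --pt "numbers of a row" for each row, then --argument value for the rest. servo_tool: Moves the arm, as the interface text tells. Its arguments: {"type":"object","properties":{"targets":{"type":"array"},"claw":{"type":"number"}},"required":["targets"]}

```bash
mkdir -p pics
python3 - <<'E'
from bench import *
import cv2
o=get_obs();print(o)
for n in("top","side"):
    cv2.imwrite(f"pics/{n}0.png",snapshot(n));m=camera_model(n);print(n,{k:(v.round(4).tolist() if hasattr(v,'round') else v) for k,v in m.items()})
E
```

```text
{'time': 0.0, 'joint_positions': array([ 1.02095097e+00,  8.79413827e-02,  1.37225459e+00,  9.15280300e-06,
        1.68355964e+00, -1.03103395e-01]), 'qvel': array([-0.00021897, -0.00192174, -0.00041513,  0.00047853,  0.0010577 ,
       -0.00109183]), 'joint_torque': array([ 1.01876129e-03, -3.40178061e+01, -3.02433515e+01,  7.17389211e-02,
        3.28240881e-02, -1.51842705e-04]), 'tool_pos': array([0.23735181, 0.49558475, 0.2183114 ]), 'ee_rot': array([-3.13944211e+00, -2.31662309e-04,  2.69485146e+00]), 'wrist_force': array([ 0.28407856,  0.51598909, -0.61238897]), 'wrist_torque': array([-0.00694445, -0.01445913,  0.00265301]), 'finger_force': 0.0, 'width': 0.09388160568626006}
top {'camera_matrix': [[389.926, 0.0, 313.2591], [0.0, 389.926, 204.636], [0.0, 0.0, 1.0]], 'camera_from_world': [[-0.0264, -0.9996, -0.0018, -0.0312], [0.9879, -0.0264, 0.1525, -0.4874], [-0.1525, 0.0023, 0.9883, -1.2635], [0.0, 0.0, 0.0, 1.0]]}
side {'camera_matrix': [[446.6003, 0.0, 323.3977], [0.0, 446.6003, 197.6586], [0.0, 0.0, 1.0]], 'camera_from_world': [[0.9495, -0.3135, 0.0104, -0.5001], [0.1415, 0.4579, 0.8776, -0.0987], [-0.2799, -0.8319, 0.4792, -1.2106], [0.0, 0.0, 0.0, 1.0]]}
```

View pics/top0.png

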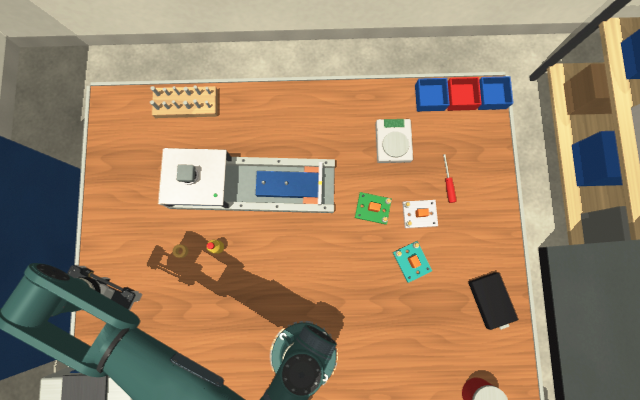

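View pics/side0.png

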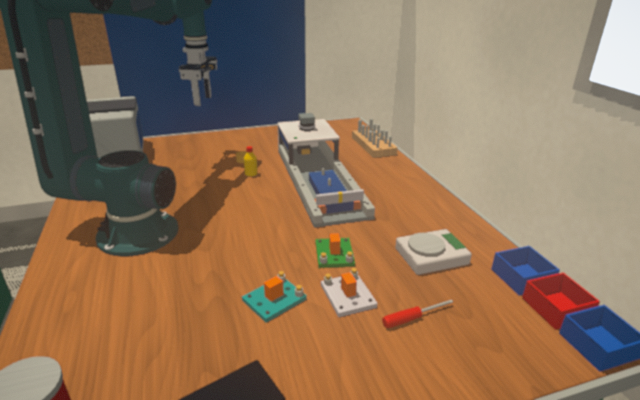

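Candidates for the plate in the top view are green (373,207), turquoise (412,262) and bare aluminium (421,213), each with an orange block. By the description I choose the aluminium one at (421,213). The shuttle is at about (288,184), its push bar at about x=321, and the hood is on the left, so home is world +y.

```bash
cat > h.py <<'E'
from bench import *
import cv2, numpy as np
def ray(m,uv,z):
    K=m["camera_matrix"];T=m["camera_from_world"];uv=np.atleast_2d(uv).astype(float)
    d=np.c_[(uv[:,0]-K[0,2])/K[0,0],-(uv[:,1]-K[1,2])/K[1,1],-np.ones(len(uv))]@T[:3,:3]
    c=-T[:3,:3].T@T[:3,3]
    return c+d*((z-c[2])/d[:,2])[:,None]
def proj(m,p):
    K=m["camera_matrix"];T=m["camera_from_world"];q=np.atleast_2d(p)@T[:3,:3].T+T[:3,3]
    return np.c_[K[0,2]-K[0,0]*q[:,0]/q[:,2],K[1,2]+K[1,1]*q[:,1]/q[:,2]]
def blobs(mask,amin=20):
    cs,_=cv2.findContours(mask.astype(np.uint8),cv2.RETR_EXTERNAL,cv2.CHAIN_APPROX_NONE)
    return sorted([c for c in cs if cv2.contourArea(c)>amin],key=cv2.contourArea,reverse=True)
def totool(dw,o=None):
    from scipy.spatial.transform import Rotation as R
    o=o or get_obs()
    return R.from_euler('xyz',o["ee_rot"]).inv().apply(dw)*100
E
python3 - <<'E'
from h import *
im=cv2.imread("pics/top0.png");m=camera_model("top");h=cv2.cvtColor(im,cv2.COLOR_BGR2HSV)
H,S,V=cv2.split(h)
def rep(n,mask,z,roi):
    k=np.zeros_like(mask);x0,y0,x1,y1=roi;k[y0:y1,x0:x1]=mask[y0:y1,x0:x1]
    for c in blobs(k)[:3]:
        r=cv2.minAreaRect(c);b=ray(m,cv2.boxPoints(r),z)
        print(n,r,"ctr",ray(m,r[0],z)[0].round(3),"corners",b[:,:2].round(3).tolist(),"sides",np.linalg.norm(b[1]-b[0]).round(3),np.linalg.norm(b[2]-b[1]).round(3))
rep("plate",(S<60)&(V>130),.012,(398,195,445,232))
rep("orange",(H<18)&(S>170)&(V>150),.052,(410,203,432,222))
rep("blue",(H>100)&(H<130)&(S>120),.044,(240,160,335,205))
rep("bed",(S<60)&(V>90),.038,(232,150,345,215))
print(proj(m,[[0.237,.4956,.2]]))
cv2.imwrite("pics/crop1.png",cv2.resize(im[150:240,230:450],None,fx=3.6,fy=3.6,interpolation=cv2.INTER_CUBIC))
E
```

```text
plate ((419.96771240234375, 213.41845703125), (26.34825897216797, 33.39295196533203), 86.8201675415039) ctr [ 0.451 -0.405  0.012] corners [[0.494, -0.348], [0.497, -0.462], [0.407, -0.461], [0.404, -0.348]] sides 0.114 0.09
orange ((421.5, 212.5), (7.0, 11.0), 90.0) ctr [ 0.449 -0.399  0.052] corners [[0.461, -0.382], [0.46, -0.418], [0.436, -0.416], [0.437, -0.38]] sides 0.036 0.023
blue ((286.54583740234375, 184.03268432617188), (61.313819885253906, 25.206445693969727), 1.7899105548858643) ctr [0.558 0.043 0.044] corners [[0.521, 0.147], [0.607, 0.144], [0.595, -0.062], [0.509, -0.056]] sides 0.086 0.206
bed ((282.4881896972656, 184.46124267578125), (102.35099029541016, 53.13638687133789), 1.4688007831573486) ctr [0.558 0.058 0.038] corners [[0.477, 0.231], [0.659, 0.228], [0.64, -0.12], [0.459, -0.109]] sides 0.182 0.348
[[124.40160712 288.17495008]]
```

View pics/crop1.png

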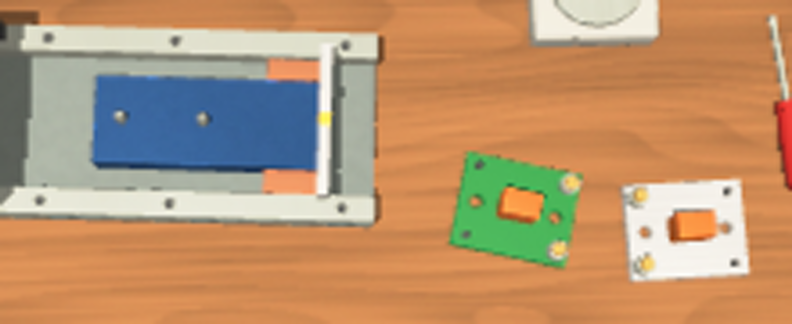

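The crop shows the bare plate with its block at crop (693,225), turned parts towards the shuttle (left), holes at (645,232) and (725,228). It has no green or turquoise, so it is the right one. Moving above it.

Call:
servo_tool --pt "-3.6 -4.5 -0.3 8" --pt "-7.2 -9 -0.6 16" --pt "-10.8 -13.5 -1 24" --pt "-14.4 -18 -1.4 32" --pt "-18 -22.5 -1.8 40" --pt "-21.6 -27 -2 48" --pt "-25.2 -31.5 -2 56" --pt "-28.8 -36 -2 64"

```text
time: 1.1
tool_pos: [0.3416, 0.0452, 0.2393]
ee_rot: [3.141, -0.0, 1.573]
wrist_force: [-0.1, -0.2, -0.1]
width: 0.0939
finger_force: 0.0
```

Call:
servo_tool --pt "-5.6 1.4 0 0" --pt "-11.2 2.7 0 0" --pt "-16.8 4.0 0 0" --pt "-22.4 5.4 0 0" --pt "-28 6.7 0 0" --pt "-33.6 8 0 0" --pt "-39.2 9.4 0 0" --pt "-44.8 10.8 0 0"

```text
time: 2.1
tool_pos: [0.453, -0.4021, 0.2387]
ee_rot: [-3.141, -0.001, 1.578]
wrist_force: [0.9, 0.3, -0.1]
width: 0.0941
finger_force: 0.0
```

Run:
```python
from h import *
o=get_obs();m=camera_model("wrist");im=snapshot("wrist");cv2.imwrite("pics/w1.png",im)
print(o["tool_pos"],o["ee_rot"]);print(m["camera_matrix"].round(1).tolist());T=m["camera_from_world"];print(T.round(3),-T[:3,:3].T@T[:3,3])
```

```text
[ 0.45304171 -0.40205377  0.23872953] [-3.14118955e+00 -9.80063631e-04  1.57751617e+00]
[[345.8, 0.0, 319.1], [0.0, 345.8, 195.1], [0.0, 0.0, 1.0]]
[[ 1.     0.007  0.    -0.45 ]
 [-0.007  0.972 -0.236  0.424]
 [-0.002  0.236  0.972 -0.313]
 [ 0.     0.     0.     1.   ]] [ 0.45225724 -0.33459922  0.40401189]
```

View pics/w1.png

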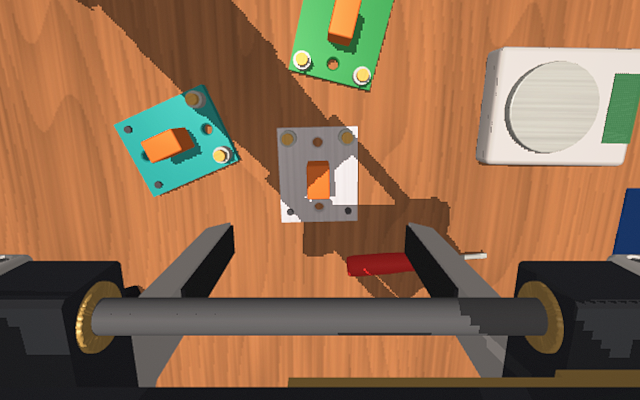

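The plate is at px (277..358,126..222), partly in shadow, with the block at (318,180) and the holes at (317,142) and (319,207). The driver is at (380,264), well clear of the fingers.

Run:
```python
from h import *
im=cv2.imread("pics/w1.png");m=camera_model("wrist");H,S,V=cv2.split(cv2.cvtColor(im,cv2.COLOR_BGR2HSV))
k=np.zeros(S.shape,bool);k[115:232,262:375]=True
M=((S<80)&(V>60)&k).astype(np.uint8)
c=blobs(cv2.morphologyEx(M,cv2.MORPH_CLOSE,np.ones((5,5))))[0]
r=cv2.minAreaRect(c);b=ray(m,cv2.boxPoints(r),.012);print(r,b[:,:2].round(4).tolist(),b.mean(0),np.linalg.norm(b[1]-b[0]),np.linalg.norm(b[2]-b[1]))
h=cv2.convexHull(c);print(cv2.approxPolyDP(h,4,True)[:,0].tolist())
O=(H<14)&(S>190)&k&(V>110)
for c in blobs(O)[:2]:
    r=cv2.minAreaRect(c);b=ray(m,cv2.boxPoints(r),.052);print(r,b[:,:2].round(4).tolist())
# holes: brown (wood) spots within plate
Q=np.zeros_like(k);Q[135:215,300:335]=True;Q[155:202,300:335]=False
for c in blobs((S>90)&Q,8):
    mm=cv2.moments(c);p=(mm['m10']/mm['m00'],mm['m01']/mm['m00']);print("hole",p,ray(m,p,.012)[0].round(4),cv2.contourArea(c))
```

```text
((317.8775634765625, 173.73541259765625), (95.20681762695312, 80.44336700439453), 88.66777801513672) [[0.4055, -0.359], [0.4941, -0.3567], [0.4999, -0.4666], [0.4052, -0.4692]] [ 0.45118445 -0.41289674  0.012     ] 0.08866402538351896 0.1100338558348127
[[357, 126], [357, 219], [282, 222], [277, 128]]
((317.5, 179.5), (37.0, 21.0), 90.0) [[0.4404, -0.3908], [0.4616, -0.3907], [0.462, -0.4294], [0.4401, -0.4294]]
hole (317.0258899676375, 141.76051779935273) [ 0.4502 -0.3749  0.012 ] 51.5
hole (318.7043010752688, 205.7258064516129) [ 0.4522 -0.4489  0.012 ] 31.0
```

Plate centre is about (0.4512, -0.412), yaw 91.5°, and the hole spacing (74 mm seen against 76) is consistent.

Call:
servo_tool --pt "-1.0 -0.2 3 -1" --pt "-1.0 -0.2 8 -1" --pt "-1.0 -0.2 13 -1" --pt "-1.0 -0.2 17 -1" --pt "-1.0 -0.2 19.3 -1" --pt "-1.0 -0.2 20.3 -1" --pt "-1.0 -0.2 20.7 -1" --pt "-1.0 -0.2 20.7 -1"

```text
time: 3.15
tool_pos: [0.4515, -0.4107, 0.0334]
ee_rot: [3.141, 0.001, 1.595]
wrist_force: [0.5, 0.2, 0.1]
width: 0.0939
finger_force: 0.0
```

Call:
servo_tool --pt "0 0 0 0" --pt "0 0 0 0" --pt "0 0 0 0" --pt "0 0 0 0" --pt "0 0 0 0" --pt "0 0 0 0" --claw 255

```text
time: 3.9
tool_pos: [0.451, -0.4103, 0.0324]
ee_rot: [-3.142, -0.0, 1.595]
wrist_force: [1.0, -1.0, -0.1]
width: 0.0374
finger_force: 0.0
```

Call:
servo_tool --pt "0 0 0 0" --pt "0 0 0 0" --pt "0 0 0 0" --pt "0 0 0 0"

```text
time: 4.4
tool_pos: [0.4512, -0.4103, 0.0324]
ee_rot: [3.141, -0.0, 1.595]
wrist_force: [1.5, -0.2, -0.5]
width: 0.0238
finger_force: 30.0
```

Call:
servo_tool --pt "0 0 -3 0" --pt "0 0 -8 0" --pt "1 0.3 -14 0" --pt "5 1.4 -18 0" --pt "10 2.9 -20.5 1" --pt "15.5 4.5 -20.5 2" --pt "21 6.2 -20.5 3" --pt "26.5 7.8 -20.5 4.5"

```text
time: 5.4
tool_pos: [0.522, -0.1416, 0.236]
ee_rot: [-3.139, -0.001, 1.515]
wrist_force: [0.3, -0.8, -3.7]
width: 0.0239
finger_force: 30.0
```

Call:
servo_tool --pt "4.5 1.0 0 0" --pt "8 2.0 0 0" --pt "10.5 2.6 0 0" --pt "11.7 2.8 0 0" --pt "11.7 2.8 0 0" --pt "11.7 2.8 0 0"

```text
time: 6.15
tool_pos: [0.5565, -0.0292, 0.2372]
ee_rot: [-3.141, 0.001, 1.516]
wrist_force: [-0.2, 0.2, -4.2]
width: 0.0237
finger_force: 30.0
```

Run:
```python
from h import *
o=get_obs();m=camera_model("wrist");im=snapshot("wrist");cv2.imwrite("pics/w2.png",im)
print(o["tool_pos"],o["ee_rot"],o["width"]);np.save("w2.npy",m["camera_from_world"])
```

```text
[ 0.55645997 -0.02921386  0.23715759] [-3.14077519e+00  6.50269432e-04  1.51554303e+00] 0.023725384491983744
```

View pics/w2.png

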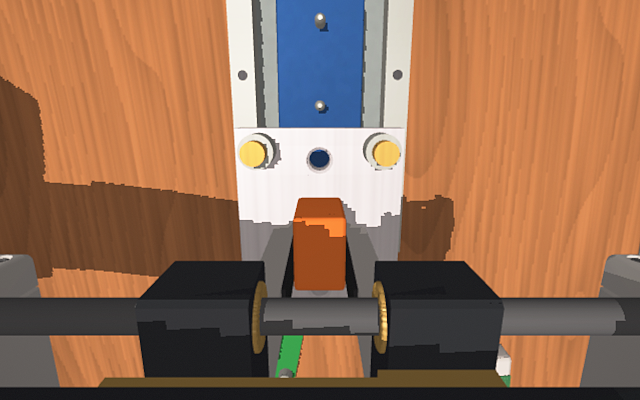

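The dowels are at px (320,20) and (320,105). The front hole of the held plate is at (319,158), and the plate is held square.

```bash
cat > meas.py <<'E'
from h import *
def run(im,m,o,rowmax,hz=None):
    H,S,V=cv2.split(cv2.cvtColor(im,cv2.COLOR_BGR2HSV))
    B=((H>95)&(H<130)&(S>120)); k=np.zeros_like(B);k[:rowmax,270:372]=True
    rows=[]
    for c in blobs((~B)&(V>60)&k&(np.arange(640)[None]>285)&(np.arange(640)[None]<358),25):
        r=cv2.boundingRect(c);mm=cv2.moments(c);p=(mm['m10']/mm['m00'],mm['m01']/mm['m00'])
        (cx,cy),rad=cv2.minEnclosingCircle(c)
        print("dowel",r,np.round(p,1),cv2.contourArea(c),"z66",ray(m,p,.066)[0][:2].round(4),"z44",ray(m,p,.044)[0][:2].round(4)); rows.append(p)
    # deck edges
    pl=[];pr=[]
    for y in range(5,rowmax-8,4):
        x=np.where(B[y,255:385])[0]+255
        if len(x)>20: pl.append((x.min(),y));pr.append((x.max()+1,y))
    L=ray(m,pl,.044);R=ray(m,pr,.044)
    for e in(L,R):
        f=np.polyfit(e[:,1],e[:,0],1);print("edge x=%.4f at y=.08 yaw=%.2f"%(np.polyval(f,.08),90-np.degrees(np.arctan(f[0]))))
    # held hole
    if hz:
        k[:]=False;k[140:176,303:336]=True
        for c in blobs((S>60)&k,30):
            (e,ax,an)=cv2.fitEllipse(cv2.convexHull(c));w=ray(m,e,hz)[0];d=w-o["tool_pos"]
            print("hole",np.round(e,1),np.round(ax,1),"world",w.round(4),"from tcp (cm,tool)",totool(d,o).round(2))
E
python3 - <<'E'
from meas import *
m=camera_model("wrist");o=get_obs();run(cv2.imread("pics/w2.png"),m,o,124,o["tool_pos"][2]-.0204)
im=cv2.imread("pics/w2.png");cv2.imwrite("pics/c2.png",cv2.resize(im[0:180,270:372],None,fx=3.3,fy=3.3,interpolation=cv2.INTER_NEAREST))
E
```

```text
dowel (314, 12, 12, 17) [319.7  20.3] 136.5 z66 [0.565  0.1164] z44 [0.5653 0.1215]
dowel (314, 100, 12, 11) [319.5 105. ] 81.0 z66 [0.5607 0.0433] z44 [0.5608 0.0437]
edge x=0.5220 at y=.08 yaw=86.79
edge x=0.6049 at y=.08 yaw=86.69
hole [319. 158.] [17.  18.7] world [0.5586 0.0136 0.2169] from tcp (cm,tool) [ 4.29 -0.03  2.04]
```

View pics/c2.png

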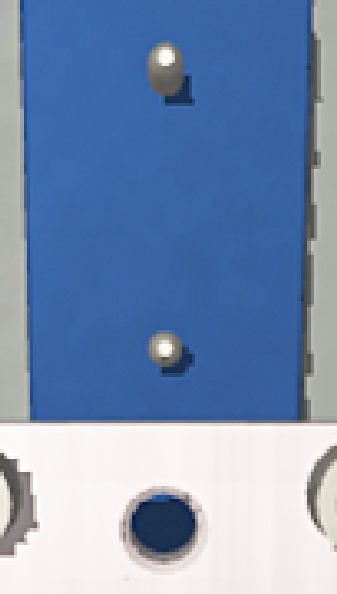

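Call:
servo_tool --pt "2 0 0 0" --pt "5 0 3 0" --pt "6.5 0 7 0" --pt "6.5 0 10 0" --pt "6.5 0 12 0" --pt "6.5 0 12.7 0" --pt "6.5 0 12.7 0" --pt "6.5 0 12.7 0"

```text
time: 7.2
tool_pos: [0.5613, 0.0368, 0.1121]
ee_rot: [3.139, -0.0, 1.517]
wrist_force: [-0.3, -0.4, -3.4]
width: 0.0238
finger_force: 30.0
```

Run:
```python
from meas import *
o=get_obs();m=camera_model("wrist");im=snapshot("wrist");cv2.imwrite("pics/w3.png",im)
print(o["tool_pos"],o["ee_rot"],o["wrist_force"])
cv2.imwrite("pics/c3.png",cv2.resize(im[0:260,210:430],None,fx=2.2,fy=2.2,interpolation=cv2.INTER_NEAREST))
t=camera_model("top");print(ray(t,[[263.3,182.2],[286.4,182.8]],.066).round(4))
```

```text
[0.56127409 0.03678816 0.11205061] [ 3.13876530e+00 -3.01101969e-04  1.51656551e+00] [-0.30427935 -0.42767595 -3.41600398]
[[0.5611 0.1184 0.066 ]
 [0.557  0.0424 0.066 ]]
```

View pics/c3.png

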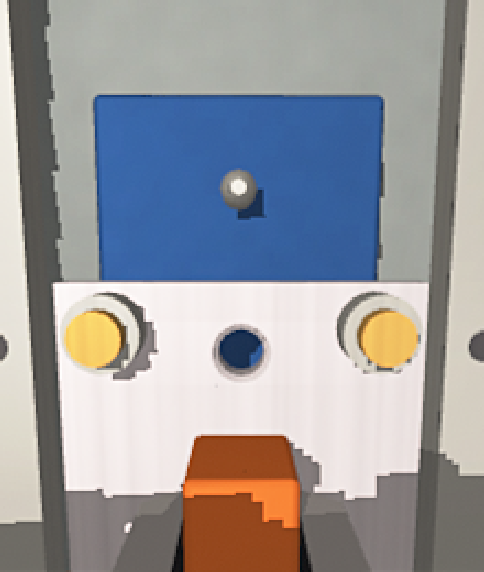

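Crop: the front dowel is at (238,188), the plate's front hole at (241,351), and both are visible at nearly the same depth. I'll measure the hole and dowel precisely.

Run:
```python
from meas import *
o=get_obs();m=camera_model("wrist");im=cv2.imread("pics/w3.png")
H,S,V=cv2.split(cv2.cvtColor(im,cv2.COLOR_BGR2HSV))
B=((H>95)&(H<130)&(S>120))
k=np.zeros_like(B);k[72:100,305:332]=True
c=blobs(~B&k)[0];print("dowel",cv2.boundingRect(c),cv2.minEnclosingCircle(c),cv2.contourArea(c))
e1=np.array(cv2.minEnclosingCircle(c)[0])
# shadow is dark blue? restrict by blue-dominance
k[:]=False;k[140:180,300:340]=True
for th in (190,150,110):
    c=blobs((V<th)&k)[0];e=cv2.fitEllipse(cv2.convexHull(c));print("hole",th,np.round(e[0],1),np.round(e[1],1),cv2.boundingRect(c))
    h=ray(m,e[0],o["tool_pos"][2]-.0204)[0];d=ray(m,e1,.064)[0]
    print(h.round(4),d.round(4),"hole-tcp",totool(h-o["tool_pos"],o).round(2),"move",totool(d-h,o).round(2))
# plate edge yaw & deck edge yaw
W=(S<40)&(V>170)
for nm,msk,r0,r1,z in(("plate",W,135,205,o["tool_pos"][2]-.0204),("deck",B,48,125,.044)):
    for s in(0,1):
        pts=[]
        for y in range(r0,r1,3):
            if nm=="deck": x=np.where(msk[y,230:410])[0]+230
            else: 
                g=V[y].astype(int); x=np.where((S[y]<40)&(V[y]>215))[0]; x=x[(x>228)&(x<412)]
            if len(x)>5: pts.append((x.min() if s==0 else x.max()+1,y))
        P=ray(m,pts,z);f=np.polyfit(P[:,1],P[:,0],1);r=np.polyval(f,P[:,1])-P[:,0]
        print(nm,s,"yaw",(90-np.degrees(np.arctan(f[0]))).round(2),"rms",r.std().round(5),np.polyval(f,.1).round(4))
print("tcpyaw",np.degrees(o["ee_rot"][2]))
```

```text
dowel (310, 76, 17, 20) ((318.5, 85.5), 9.513249397277832) 223.5
hole 190 [318.5 158.7] [22.3 24.7] (306, 148, 25, 23)
[0.5631 0.0792 0.0916] [0.5653 0.1187 0.064 ] hole-tcp [ 4.25 -0.05  2.04] move [ 3.96 -0.    2.76]
hole 150 [318.7 159.1] [20.4 20.9] (309, 149, 21, 21)
[0.5632 0.079  0.0916] [0.5653 0.1187 0.064 ] hole-tcp [ 4.23 -0.04  2.04] move [ 3.98 -0.01  2.76]
hole 110 [318.6 158.5] [17.8 19.7] (309, 150, 20, 18)
[0.5632 0.0793 0.0916] [0.5653 0.1187 0.064 ] hole-tcp [ 4.26 -0.05  2.04] move [ 3.95 -0.01  2.76]
plate 0 yaw 87.04 rms 0.00015 0.5198
plate 1 yaw 97.26 rms 0.00173 0.6061
deck 0 yaw 86.72 rms 0.00019 0.5227
deck 1 yaw 87.06 rms 0.00019 0.6057
tcpyaw 86.89120572038208
```

Call:
servo_tool --pt "2 0 0 0" --pt "3.5 0 0 0" --pt "4 0 0 0" --pt "4 0 0 0" --pt "4 0 0.7 0" --pt "4 0 1.2 0" --pt "4 0 1.5 0" --pt "4 0 1.5 0"

```text
time: 8.25
tool_pos: [0.5622, 0.0764, 0.0949]
ee_rot: [-3.141, 0.0, 1.516]
wrist_force: [0.8, 0.8, -3.3]
width: 0.0238
finger_force: 30.0
```

Call:
servo_tool --pt "0 0 0.15 0" --pt "0 0 0.3 0" --pt "0 0 0.45 0" --pt "0 0 0.6 0" --pt "0 0 0.6 0"

```text
time: 8.88
tool_pos: [0.5625, 0.0767, 0.0893]
ee_rot: [3.142, -0.0, 1.517]
wrist_force: [0.4, 0.7, -4.6]
width: 0.0239
finger_force: 30.0
```

Already 9 mm below the dowel tops with no reaction, so the holes are on the dowels. Continuing down.

Call:
servo_tool --pt "0 0 0.3 0" --pt "0 0 0.6 0" --pt "0 0 0.9 0" --pt "0 0 1.1 0" --pt "0 0 1.2 0" --pt "0 0 1.25 0" --pt "0 0 1.25 0"

```text
time: 9.75
tool_pos: [0.5625, 0.0768, 0.077]
ee_rot: [3.141, -0.0, 1.517]
wrist_force: [-0.3, 0.6, -4.6]
width: 0.0237
finger_force: 30.0
```

Call:
servo_tool --pt "0 0 0.05 0" --pt "0 0 0.08 0" --pt "0 0 0.08 0"

```text
time: 10.12
tool_pos: [0.5626, 0.0767, 0.0764]
ee_rot: [3.141, -0.0, 1.517]
wrist_force: [-0.8, 1.7, -2.9]
width: 0.024
finger_force: 30.0
```

Call:
servo_tool --pt "0 0 0 0" --pt "0 0 0 0" --pt "0 0 0 0" --pt "0 0 0 0" --pt "0 0 0 0" --pt "0 0 0 0" --pt "0 0 0 0" --pt "0 0 0 0" --claw 130

```text
time: 11.12
tool_pos: [0.5625, 0.0767, 0.0761]
ee_rot: [-3.142, -0.0, 1.517]
wrist_force: [-0.3, 0.5, -0.7]
width: 0.046
finger_force: 0.0
```

Call:
servo_tool --pt "0 0 -2 0" --pt "0 0 -5 0" --pt "0 0 -9 0" --pt "-2 0 -13 0" --pt "-5 0 -15 0" --pt "-9 0 -16 0" --pt "-9 0 -16 0"

```text
time: 12.0
tool_pos: [0.558, -0.0154, 0.2375]
ee_rot: [3.139, 0.001, 1.513]
wrist_force: [0.2, 0.9, 0.3]
width: 0.0458
finger_force: 0.0
```

Run:
```python
from meas import *
o=get_obs();m=camera_model("wrist");im=snapshot("wrist");cv2.imwrite("pics/w4.png",im)
print(o["tool_pos"],o["ee_rot"],o["wrist_force"])
```

```text
[ 0.55804313 -0.01539632  0.23752871] [3.13903855e+00 6.56352473e-04 1.51306868e+00] [0.22703885 0.94818481 0.32492315]
```

View pics/w4.png

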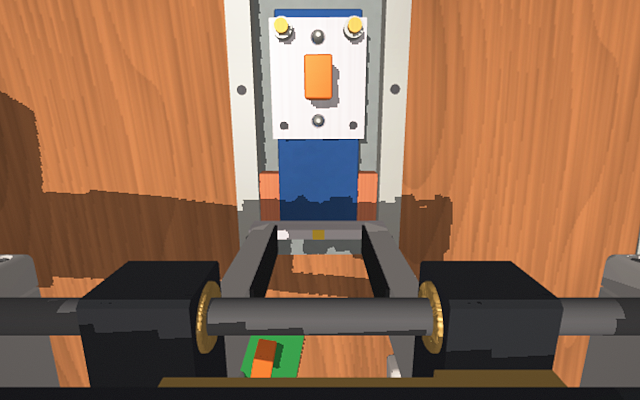

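The plate is seated flat, dowels showing through both holes at (318,36) and (318,120). The yellow stripe of the push bar is at (318,234).

Run:
```python
from h import *
o=get_obs();m=camera_model("wrist");im=cv2.imread("pics/w4.png");H,S,V=cv2.split(cv2.cvtColor(im,cv2.COLOR_BGR2HSV))
k=np.zeros(S.shape,bool);k[222:250,300:340]=True
c=blobs((H>18)&(H<32)&(S>120)&k,8)[0];r=cv2.boundingRect(c);print(r)
for z in(.074,.06): 
    p=ray(m,(r[0]+r[2]/2,r[1]+r[3]/2),z)[0];print(p.round(4),totool(p-o["tool_pos"],o).round(2))
d=ray(m,[[318,36],[318,120]],.066);print(d.round(4)); n=d.mean(0);u=(d[0]-d[1])/np.linalg.norm(d[0]-d[1]);b=n-.155*u;print("bar face",b,u,totool(b-o["tool_pos"],o))
P=ray(m,[[266,16],[366,16]],.056);print(P)
```

```text
(313, 230, 11, 10)
[ 0.5543 -0.0674  0.074 ] [-5.35 -0.07 16.26]
[ 0.554  -0.0725  0.06  ] [-5.87 -0.07 17.66]
[[0.5642 0.1189 0.066 ]
 [0.5601 0.0452 0.066 ]]
bar face [ 0.55343548 -0.07275175  0.066     ] [0.05626228 0.99841602 0.        ] [-5.89649548 -0.12061647 17.05715401]
[[0.51782742 0.1403099  0.056     ]
 [0.60910213 0.13527616 0.056     ]]
```

Call:
servo_tool --pt "-4 -0.1 0 0" --pt "-8 -0.1 0 0" --pt "-11 -0.1 1 0" --pt "-11 -0.1 5 0" --pt "-11 -0.1 10 0" --pt "-11 -0.1 14.5 0" --pt "-11 -0.1 17.3 0" --pt "-11 -0.1 18.2 0" --claw 255

```text
time: 13.05
tool_pos: [0.549, -0.1212, 0.051]
ee_rot: [-3.136, -0.002, 1.518]
wrist_force: [0.7, -0.7, 0.1]
width: 0.0004
finger_force: 0.0
```

Call:
servo_tool --pt "0.8 0 0 0" --pt "1.6 0 0 0" --pt "2.4 0 0 0" --pt "3 0 0 0" --pt "3.3 0 0 0" --pt "3.5 0 0 0" --pt "3.5 0 0 0"

```text
time: 13.92
tool_pos: [0.5526, -0.0881, 0.0541]
ee_rot: [-3.142, 0.0, 1.517]
wrist_force: [0.3, 0.2, 0.1]
width: 0.0003
finger_force: 0.0
```

Call:
servo_tool --pt "0.3 0 0 0" --pt "0.6 0 0 0" --pt "0.9 0 0 0" --pt "1.2 0 0 0" --pt "1.6 0 0 0" --pt "2.0 0 0 0" --pt "2.5 0 0 0" --pt "3 0 0 0"

```text
time: 14.92
tool_pos: [0.5541, -0.0577, 0.0541]
ee_rot: [-3.141, -0.0, 1.517]
wrist_force: [-0.4, -2.8, -1.3]
width: 0.0002
finger_force: 1.9
```

Call:
servo_tool --pt "0.7 0 0 0" --pt "1.4 0 0 0" --pt "2.1 0 0 0" --pt "2.8 0 0 0" --pt "3.5 0 0 0" --pt "4.2 0 0 0" --pt "4.9 0 0 0" --pt "5.6 0 0 0"

```text
time: 15.92
tool_pos: [0.5572, -0.0017, 0.0541]
ee_rot: [-3.141, -0.0, 1.517]
wrist_force: [-0.7, -3.2, -2.1]
width: 0.0007
finger_force: 1.8
```

Call:
servo_tool --pt "0.7 0 0 0" --pt "1.4 0 0 0" --pt "2.1 0 0 0" --pt "2.8 0 0 0" --pt "3.5 0 0 0" --pt "4.2 0 0 0" --pt "4.9 0 0 0" --pt "5.5 0 0 0"

```text
time: 16.92
tool_pos: [0.5602, 0.0533, 0.0541]
ee_rot: [-3.141, -0.0, 1.517]
wrist_force: [-0.3, -3.2, -1.1]
width: 0.0006
finger_force: 1.8
```

Call:
servo_tool --pt "0.5 0 0 0" --pt "1.0 0 0 0" --pt "1.5 0 0 0" --pt "2 0 0 0" --pt "2.3 0 0 0" --pt "2.6 0 0 0" --pt "2.8 0 0 0" --pt "3 0 0 0"

```text
time: 17.92
tool_pos: [0.5618, 0.0828, 0.0542]
ee_rot: [3.142, 0.0, 1.517]
wrist_force: [-0.9, -3.5, -0.2]
width: 0.0002
finger_force: 1.8
```

Call:
servo_tool --pt "0.15 0 0 0" --pt "0.3 0 0 0" --pt "0.45 0 0 0" --pt "0.6 0 0 0" --pt "0.7 0 0 0" --pt "0.8 0 0 0"

```text
time: 18.68
tool_pos: [0.5623, 0.0908, 0.0542]
ee_rot: [3.142, -0.0, 1.517]
wrist_force: [-0.4, -3.3, -1.7]
width: 0.0006
finger_force: 1.8
```

Call:
servo_tool --pt "0.15 0 0 0" --pt "0.3 0 0 0" --pt "0.45 0 0 0" --pt "0.6 0 0 0" --pt "0.7 0 0 0" --pt "0.8 0 0 0"

```text
time: 19.42
tool_pos: [0.5627, 0.0987, 0.0542]
ee_rot: [3.142, -0.0, 1.517]
wrist_force: [0.2, -3.9, -0.7]
width: 0.0005
finger_force: 1.8
```

Call:
servo_tool --pt "0.15 0 0 0" --pt "0.3 0 0 0" --pt "0.45 0 0 0"

```text
time: 19.8
tool_pos: [0.5629, 0.1033, 0.0542]
ee_rot: [3.142, -0.0, 1.517]
wrist_force: [-0.5, -2.7, -1.9]
width: 0.0002
finger_force: 1.8
```

Call:
servo_tool --pt "0.15 0 0 0" --pt "0.3 0 0 0" --pt "0.45 0 0 0"

```text
time: 20.18
tool_pos: [0.5632, 0.1078, 0.0542]
ee_rot: [3.142, -0.0, 1.517]
wrist_force: [-0.6, -4.1, -1.6]
width: 0.0003
finger_force: 1.8
```

Call:
servo_tool --pt "0.15 0 0 0" --pt "0.3 0 0 0" --pt "0.45 0 0 0"

```text
time: 20.55
tool_pos: [0.5634, 0.1123, 0.0542]
ee_rot: [3.142, -0.0, 1.517]
wrist_force: [-0.2, -3.2, -1.8]
width: 0.0006
finger_force: 1.8
```

Call:
servo_tool --pt "0.15 0 0 0" --pt "0.3 0 0 0" --pt "0.45 0 0 0"

```text
time: 20.92
tool_pos: [0.5636, 0.1168, 0.0542]
ee_rot: [-3.142, -0.0, 1.517]
wrist_force: [-0.1, -2.9, -0.8]
width: 0.0002
finger_force: 1.8
```

Call:
servo_tool --pt "0.15 0 0 0" --pt "0.3 0 0 0" --pt "0.45 0 0 0"

```text
time: 21.3
tool_pos: [0.5639, 0.1213, 0.0542]
ee_rot: [3.142, -0.0, 1.517]
wrist_force: [-0.5, -3.8, -0.9]
width: 0.0007
finger_force: 1.8
```

Call:
servo_tool --pt "0.15 0 0 0" --pt "0.3 0 0 0" --pt "0.45 0 0 0"

```text
time: 21.68
tool_pos: [0.5641, 0.1258, 0.0542]
ee_rot: [-3.142, -0.0, 1.517]
wrist_force: [-0.6, -3.2, -0.9]
width: 0.0009
finger_force: 1.8
```

Call:
servo_tool --pt "0.15 0 0 0" --pt "0.3 0 0 0" --pt "0.45 0 0 0"

```text
time: 22.05
tool_pos: [0.5644, 0.1303, 0.0542]
ee_rot: [3.142, -0.0, 1.517]
wrist_force: [-0.4, -2.9, -0.6]
width: 0.0004
finger_force: 1.8
```

Call:
servo_tool --pt "0.15 0 0 0" --pt "0.3 0 0 0" --pt "0.45 0 0 0"

```text
time: 22.42
tool_pos: [0.5646, 0.1327, 0.0542]
ee_rot: [-3.141, 0.004, 1.516]
wrist_force: [0.3, -9.7, -0.1]
width: 0.0005
finger_force: 4.6
```

Call:
servo_tool --pt "0 0 0 0" --pt "0 0 0 0"

```text
time: 22.68
tool_pos: [0.5646, 0.1329, 0.0542]
ee_rot: [-3.142, 0.003, 1.516]
wrist_force: [-1.1, -7.9, -1.0]
width: 0.0004
finger_force: 4.0
```

Call:
servo_tool --pt "0.1 0 0 0" --pt "0.1 0 0 0"

```text
time: 22.92
tool_pos: [0.5647, 0.1336, 0.0542]
ee_rot: [-3.142, 0.004, 1.516]
wrist_force: [-0.7, -8.8, -0.2]
width: 0.0008
finger_force: 4.3
```

Call:
servo_tool --pt "0.1 0 0 0" --pt "0.2 0 0 0" --pt "0.2 0 0 0"

```text
time: 23.3
tool_pos: [0.5648, 0.1355, 0.0542]
ee_rot: [-3.142, 0.004, 1.516]
wrist_force: [-1.0, -8.8, -1.6]
width: 0.0008
finger_force: 4.3
```

Call:
servo_tool --pt "0.1 0 0 0" --pt "0.1 0 0 0"

```text
time: 23.55
tool_pos: [0.5649, 0.1365, 0.0542]
ee_rot: [3.142, 0.004, 1.516]
wrist_force: [0.5, -8.6, -0.8]
width: 0.0009
finger_force: 4.3
```

Call:
servo_tool --pt "0.1 0 0 0" --pt "0.1 0 0 0"

```text
time: 23.8
tool_pos: [0.5649, 0.1375, 0.0542]
ee_rot: [-3.142, 0.004, 1.516]
wrist_force: [-1.6, -8.9, -0.6]
width: 0.0006
finger_force: 4.3
```

Call:
servo_tool --pt "0.1 0 0 0" --pt "0.1 0 0 0"

```text
time: 24.05
tool_pos: [0.565, 0.1384, 0.0542]
ee_rot: [3.142, 0.004, 1.516]
wrist_force: [-0.5, -8.7, -0.4]
width: 0.0003
finger_force: 4.5
```

Call:
servo_tool --pt "0.1 0 0 0" --pt "0.1 0 0 0"

```text
time: 24.3
tool_pos: [0.565, 0.1384, 0.0542]
ee_rot: [-3.141, 0.006, 1.516]
wrist_force: [-0.5, -11.8, 0.3]
width: 0.0004
finger_force: 5.6
```

Call:
servo_tool --pt "0.1 0 0 0" --pt "0.1 0 0 0"

```text
time: 24.55
tool_pos: [0.565, 0.1384, 0.0543]
ee_rot: [-3.141, 0.008, 1.516]
wrist_force: [-1.3, -13.5, 0.1]
width: 0.0001
finger_force: 6.8
```

Dead stop: no further motion while the force climbs, about 6 mm after the pad was first felt. One firmer nudge to confirm, then back off.

Call:
servo_tool --pt "0.1 0 0 0" --pt "0.2 0 0 0" --pt "0.2 0 0 0"

```text
time: 24.92
tool_pos: [0.565, 0.1384, 0.0543]
ee_rot: [-3.141, 0.012, 1.515]
wrist_force: [-1.9, -18.1, 1.2]
width: 0.0003
finger_force: 9.0
```

Call:
servo_tool --pt "-0.3 0 0 0" --pt "-0.8 0 0 0" --pt "-2.5 0 0 0" --pt "-5 0 0 0" --pt "-6 0 -3 0" --pt "-6 0 -8 0" --pt "-6 0 -13 0" --pt "-6 0 -17 0"

```text
time: 25.92
tool_pos: [0.5623, 0.0849, 0.2272]
ee_rot: [3.138, -0.002, 1.517]
wrist_force: [-0.1, -0.7, 0.8]
width: 0.0009
finger_force: 0.0
```

Run:
```python
from h import *
a=snapshot("side")[100:240,230:430];b=snapshot("wrist")
cv2.imwrite("pics/f.png",np.hstack([cv2.resize(a,(457,320),interpolation=cv2.INTER_CUBIC),b[0:320,190:450]]));print(get_obs()["tool_pos"])
```

```text
[0.56458297 0.08499911 0.23115099]
```

View pics/f.png

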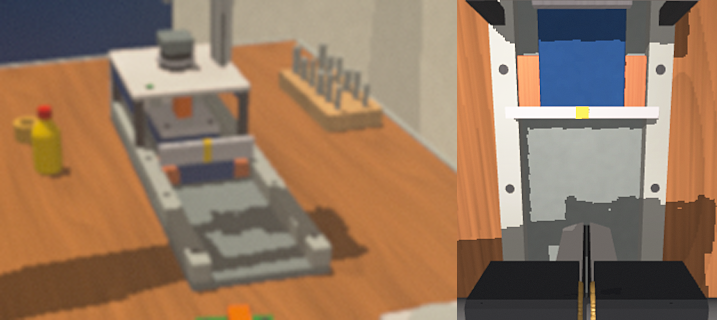

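The side view shows the loaded shuttle under the hood with the plate still seated (block at 182,105). The wrist view shows the push bar square across the ways at (583,113), and the gripper is clear.

```bash
python3 -c "
from bench import *
print(get_obs()['wrist_force']);print(close_job())"
```

```text
[ 0.67082663  0.9465608  -0.15879748]
the job is handed in; nothing more can be done
None
```

The plate is seated on both dowels, and the loaded shuttle is pushed home under the hood to a dead stop (about 18 N at most by the wrist force readings). The arm is clear, and the job was handed in at about 26 s; no verdict came back.

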